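# Hang the wire basket on the drying stand's swing-out hook

## Task

Swing the drying stand's folded hook arm fully out to its stop, and only then pick up the empty wire glassware basket and hang it by its handle bar in the dip of the hook, so that it hangs level and still, clear of the bench. Leave the two bottles and the dish where they are.

Things in the scene. Friction and masses are not known exactly. Their poses are not given: they have to be found in the camera images.
- stand: Drying stand, fixed: dark base plate 150 x 110 x 12 mm, upright steel post 16 mm thick, 320 mm tall, at its middle. Origin: on the bench under the post's axis; z up; -x is where the hook arm points when fully out. The arm swings level about the post on a clamp whose height is set anew and not reported: the arm's axis lies 200 to 260 mm above the bench; feel for it or see it.
- swing (a joint): Swing of the hook arm in rad: 0 folded aside, 1.3 fully out at its stop. Seen from above it points along the stand's -x turned clockwise by (1.3 - value): folded, mostly to the stand's +y. Stiff hinge (0.35 N m friction), stays where left. A round bar 10 mm thick, straight and level from the post to 112 mm out (hub radius 15 mm), then the hook (see hang_spot).
- hang_spot (a point): Point on the bench exactly below the middle of the hook's dip when the arm is fully out, 140 mm from the post's axis. The hook, by distance from the post's axis: slopes down from 112 to 126 mm, level dip 126 to 154 mm with its axis 12 mm below the arm's axis, upturned tip ending at 168 mm, its top 17 mm above the arm's axis.
- basket: Loose empty steel wire basket, 100 (x) x 150 (y) mm, rim 70 mm high, about 0.3 kg. Uprights 12 mm wide in the middle of its short ends (y = +-73 mm) carry a rigid straight handle bar along y, 12 mm wide, 10 mm high, top at 140 mm; the open window under the bar is 60 mm high. Origin: centre of its underside, z up.
- handle (a point): Centre of the basket's handle bar, 135 mm above the basket's underside; axes as the basket's.
- bottle_tall: Bystander: white reagent bottle, blue cap, 68 mm across, 150 mm tall; origin: centre of its underside.
- bottle_wide: Bystander: wide white jar, blue cap, 80 mm across, 120 mm tall; origin: centre of its underside.
- dish: Bystander: white porcelain dish 90 mm across, 45 mm high; origin: centre of its underside.
Mind the look-alikes: they are no part of the job. What is shaped like the basket but blue or yellow is not meant.

How it is judged:
By the outcome, as a careful person would: the job done as asked, in the order asked, and still so for the second after the job is handed in, with the robot touching nothing.
It also fails if it takes over 67 s, if anything falls off the work surface, if the arm or the gripper's body presses on something with over 40 N, if the wrist force passes 120 N, or if a joint passes its speed limit or range.

## Robot

A 6-joint arm with a two-finger parallel gripper is mounted at the origin on the work surface. World frame = base frame: x ahead of the robot, y to its left, z up, the work surface at z = 0. Lengths are in mm, angles in rad, forces in N, time in s.
With the tool pointing down it reaches from about 325 to 775 mm from the base axis. Payload 9.3 kg.
Tool frame: the origin (TCP) lies midway between the tips of the shut fingers; the grasp point (between the pads) lies 19 mm behind it; z points along the fingers, y is the line along which they close (so a half turn about z gives the same grasp; the last joint's range is limited). The gripper opens to 85 mm and grips with 20 to 120 N. Pads are 22 mm wide; open, the fingers measure 114 mm over their backs; the gripper's body (76 mm by 85 mm) begins 54 mm behind the grasp point. The pads swing forward as they close: fully open they stand 13 mm farther back than shut.
Start: joints at [1.081, 0.259, 0.021, 1.334, 0, 1.418], TCP at [181.759, 519.096, 231.279] pointing down, gripper open.
Joint ranges: [-3.04, 3.04], [-0.91, 1.82], [-1.04, 1.36], [-1.92, 1.95], [-1.52, 1.45], [-3.14, 3.14]. Speed limits (rad/s): [2.22, 2.22, 2.79, 3.14, 3.14, 3.14].

## Interface

Orientations are given as [roll, pitch, yaw] about the fixed x, y, z axes, in that order (R = Rz(yaw) Ry(pitch) Rx(roll)).
In Python, from cell import * gives the robot as it stands.
- The arm moves only by the tool play_rows, never from a script. Its argument "plan" is a list of rows, each a list of 6 numbers: the shift along the tool's x, y, z each as a share of 0.25 m, from -1 to 1, then the turn, a rotation vector about the tool's x, y, z each as a share of 45 degrees, from -1 to 1. In form: [[dx, dy, dz, ax, ay, az], ...]. A call has 1 to 10 rows; each row is the pose to reach, as a shift and turn from the pose commanded when the call began, along the tool's axes at that moment; what a row does not reach only later rows make up. A row lasts 1/8 s, in which the tool goes at most 62.5 mm and 10.7 degrees, less where a joint would pass 70% of its speed; a pose out of reach is approached as far as the arm can. A call with a number of a shift or a turn outside -1 to 1 is refused whole. A call with a gripper value outside its range is refused whole. "fingers" is the opening, from 0 (shut) to 1 (fully open), set as the call begins (left out, the last holds). The fingers move at their own pace and stop on an object; "grip_force" is the grip in N (left out, the last holds). Time passes only in rows, so rows that repeat a pose let the fingers close. It gives the time, the measured TCP pose, the force, the opening and the grip force at its end, in the units of the state.
- read_state(): the state, without advancing time (a new reading comes with each control period).
- camera(name): name is "side" or "top"; returns a dict with "pixels" (400x640x3 uint8, red, green, blue), "fx", "fy", "cx", "cy" (pixels), "R" (3x3) and "t" (3): a world point X has camera coordinates R X + t. Camera axes: x right, y down, z forward; pixel columns grow to the right and rows downward; lengths in mm; the calibration is good to about 2 mm. A picture is of the moment at which its call begins. There is no depth.
- sign_off(): hands the job in; it is judged then, once.
The state is a dict: "t": time; "qpos": joint angles; "qvel": joint speeds; "tau": joint torques, N m; "position": TCP position; "ee_rot": TCP orientation; "force": force on the tool from outside, world axes, zero at the start; "moment": the same for the moment, N m; "finger_gap": opening from 0.0 (shut) to 1.0 (fully open); "grip_force": force on a finger pad.
Only numpy, scipy, OpenCV 4.12 (cv2) and the standard library are available. Lean on these libraries where they do the work, as an engineer would, in place of code of your own. Each camera call takes 0.05 s, during which the arm holds its last target. There are 200 camera calls.

## Working session

There is one attempt and no reset: what is moved stays moved. The work goes in short steps, Python scripts to look and compute and a tool call to move; the robot and the scene stay as the last step left them, time stands still between calls to the robot, and variables do not carry over. Pictures are saved under pics/ and viewed, at most 10 in all, crops included, and the job is handed in when it is done.

Besides the shell and the picture viewer there is one more tool, called after ">>>" in YAML: its name, and indented under it one key for each argument. play_rows: Moves the arm, as the interface text tells. Shift numbers are shares of 0.25 m and turn numbers shares of 45 degrees, none past 1 either way. Its arguments: {"type":"object","properties":{"plan":{"type":"array"},"fingers":{"type":"number"},"grip_force":{"type":"number"}},"required":["plan"]}

```bash
mkdir -p pics; python3 - <<'E'
from cell import *
import cv2
s=read_state();print(s)
for n in("top","side"):
    c=camera(n);cv2.imwrite(f"pics/{n}0.png",c["pixels"][:,:,::-1]);print(n,c["fx"],c["fy"],c["cx"],c["cy"],c["R"],c["t"])
E
```

```text
{'t': 0.0, 'qpos': array([ 1.08144528e+00,  2.59175994e-01,  2.07294804e-02,  1.33366783e+00,
       -3.42317925e-06,  1.41816508e+00]), 'qvel': array([ 7.39977519e-04,  6.71896689e-04,  2.52294009e-05, -8.74375548e-04,
       -4.35280413e-04, -1.61196245e-03]), 'tau': array([-4.35091388e-04, -5.55641162e+01,  3.44524705e+01,  1.39229925e-02,
       -3.49115926e-04,  4.35268888e-06]), 'position': array([181.60249001, 518.85247525, 230.66225024]), 'ee_rot': array([-3.14028944e+00, -1.97007515e-04,  2.80487272e+00]), 'force': array([-0.17680395,  0.64304133, -0.40012434]), 'moment': array([ 0.01185776, -0.01087276,  0.01548498]), 'grip_force': 0.0, 'finger_gap': 1.0002350223553924}
top 386.4379082495791 386.4379082495791 321.8810506778179 199.85851104543116 [[-0.00476811 -0.99993392 -0.01046025]
 [-0.99794646  0.00542628 -0.06382335]
 [ 0.06387589  0.01013446 -0.99790639]] [-157.97511596  477.96262423 1294.87651912]
side 417.4909405934169 417.4909405934169 321.3612231243532 204.2520145616864 [[ 0.91808546 -0.39602558  0.01681756]
 [-0.21515732 -0.5335234  -0.81796095]
 [ 0.33290602  0.74733963 -0.57502787]] [-491.81817231  154.67703153 1579.81133228]
```

View pics/top0.png

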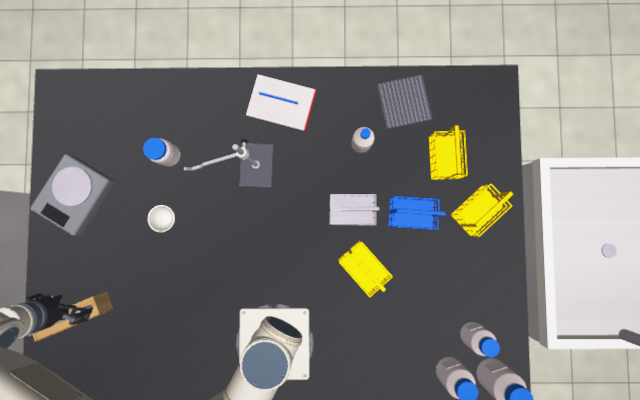

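View pics/side0.png

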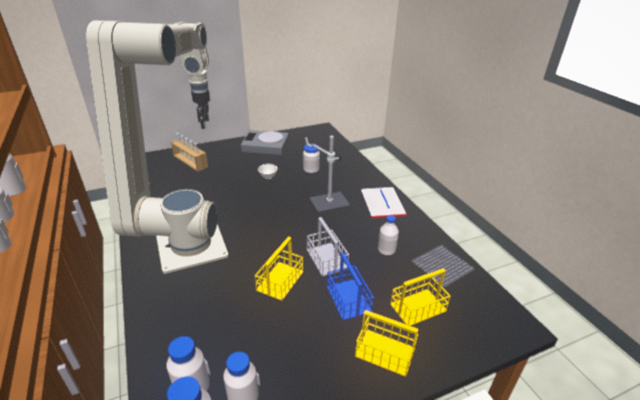

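The top view shows the stand plate near (256,165), with its arm pointing left to about (187,169). The grey basket is near (353,209), next to the blue one. I'll enlarge both areas.

```bash
python3 - <<'E'
import cv2,numpy as np
t=cv2.imread("pics/top0.png");s=cv2.imread("pics/side0.png")
f=lambda im,x,y,w,h,k:cv2.resize(im[y:y+h,x:x+w],None,fx=k,fy=k,interpolation=cv2.INTER_CUBIC)
a=f(t,175,130,100,60,4);b=f(t,320,180,100,60,4)   # 400x240 each
c=f(s,290,130,80,90,4);d=f(s,295,210,80,90,4)
cv2.imwrite("pics/crop0.png",np.vstack([np.hstack([a,b]),np.hstack([c,d,np.zeros((360,160,3),np.uint8)])]))
E
```

```text
(no output)
```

View pics/crop0.png

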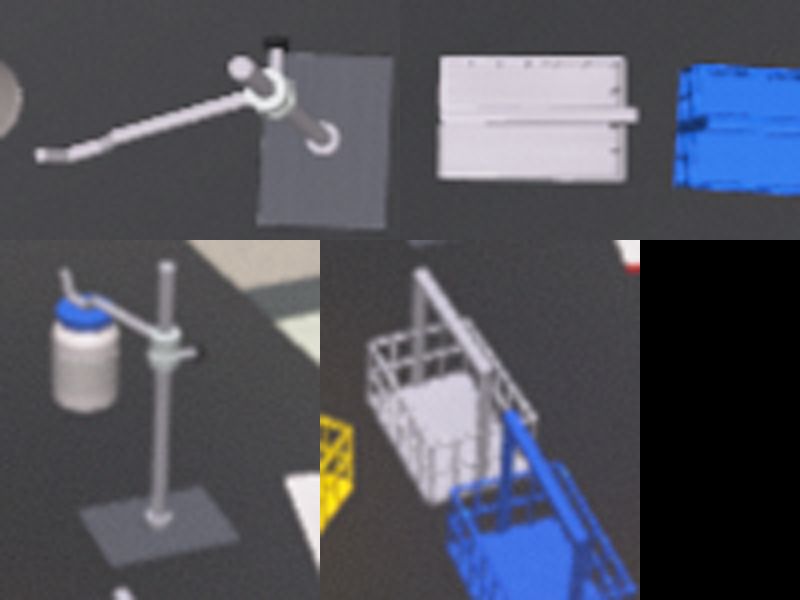

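The crops give these positions in top-image pixels:
- **Stand:** plate corners about (241,143), (273,144), (271,187) and (239,186). Post foot (255.2,164.5), clamp about (242,152.5), arm tip about (184.5,169).
- **Basket:** rim about (329.7–376.5, 194–225). The right end of the bar is at (379.5,208.7).

In the side view, the clamp is about (331,216/4) down the crop. I'll work out coordinates from these.

```bash
cat >h.py <<'E'
import numpy as np
CAM={"top":(386.4379,321.881,199.8585,np.array([[-0.00476811,-0.99993392,-0.01046025],[-0.99794646,0.00542628,-0.06382335],[0.06387589,0.01013446,-0.99790639]]),np.array([-157.97511596,477.96262423,1294.87651912])),
"side":(417.4909,321.36122,204.252,np.array([[0.91808546,-0.39602558,0.01681756],[-0.21515732,-0.5335234,-0.81796095],[0.33290602,0.74733963,-0.57502787]]),np.array([-491.81817231,154.67703153,1579.81133228]))}
def ray(n,u,v):
    f,cx,cy,R,t=CAM[n];return -R.T@t,R.T@np.array([(u-cx)/f,(v-cy)/f,1])
def atz(n,u,v,z):
    o,d=ray(n,u,v);return (o+d*(z-o[2])/d[2]).round(1)
def proj(n,X):
    f,cx,cy,R,t=CAM[n];c=R@np.asarray(X,float)+t;return (f*c[:2]/c[2]+[cx,cy]).round(1)
def tri(a,b):
    o1,d1=ray("top",*a);o2,d2=ray("side",*b)
    s=np.linalg.lstsq(np.c_[d1,-d2],o2-o1,rcond=None)[0];p,q=o1+d1*s[0],o2+d2*s[1]
    return ((p+q)/2).round(1),round(float(np.linalg.norm(p-q)),1)
E
python3 - <<'E'
from h import *
T=lambda x,y:(175+x/4,130+y/4)
B=lambda x,y:(320+(x-400)/4,180+y/4)
S=lambda x,y:(290+x/4,130+(y-240)/4)
D=lambda x,y:(295+(x-320)/4,210+(y-240)/4)
print("plate",[atz("top",*T(*p),12) for p in((265,52),(393,57),(385,228),(257,225))])
print("foot",atz("top",*T(321,138),12),"side",atz("side",*S(157,518),12))
print("posttop",atz("top",*T(240,68),320),"side",atz("side",*S(168,267),320))
print("elbow tri",tri(T(75,154),S(88,303)),"clampjoin",tri(T(250,98),S(158,335)),"tip",tri(T(40,155),S(65,272)))
print("rim",[atz("top",*B(*p),70) for p in((439,56),(626,55),(626,180),(438,180))])
print("floor",[atz("top",*B(*p),0) for p in((439,56),(626,55),(626,180),(438,180))])
print("bar ends",tri(B(638,115),D(490,370)),tri(B(445,116),D(421,272)),atz("top",*B(638,115),140),atz("side",*D(490,370),140),atz("side",*D(421,272),140))
print("jar cap", [atz("top",154,149,120)],"tallcap",atz("top",365,133,150),"blue bar ends side",atz("top",390,210,140))
E
```

```text
plate [array([674.5, 115.6,  12. ]), array([669.4,   5.5,  12. ]), array([522.1,  11.9,  12. ]), array([525.3, 121.2,  12. ])]
foot [599.7  67.   12. ] side [602.2  67.6  12. ]
posttop [597.9  63.9 320. ] side [598.3  53.5 320. ]
elbow tri (array([565.9, 204.4, 214.9]), 18.6) clampjoin (array([596.8,  75.8, 233.9]), 6.4) tip (array([553.9, 221.1, 246.1]), 3.9)
rim [array([ 492.5, -186.6,   70. ]), array([ 492.5, -338.2,   70. ]), array([ 391.4, -336.8,   70. ]), array([ 392.1, -185.2,   70. ])]
floor [array([ 498.1, -187.3,    0. ]), array([ 498. , -347.4,    0. ]), array([ 391.2, -345.9,    0. ]), array([ 392. , -185.8,    0. ])]
bar ends (array([ 443.2, -338.8,  137.1]), 4.7) (array([ 443.5, -191.2,  136.4]), 5.2) [ 441.  -337.5  140. ] [ 443.9 -342.6  140. ] [ 444.1 -196.4  140. ]
jar cap [array([634.1, 367.5, 120. ])] tallcap [ 673.2 -295.   150. ] blue bar ends side [ 437.  -369.4  140. ]
```

```bash
cat >>h.py <<'E'
from scipy.spatial.transform import Rotation as Ro
def row(tgt,yaw,rpy=None,pos=None):
    """row numbers from current pose to world target, tool down at yaw"""
    if pos is None:
        from cell import read_state
        s=read_state();pos,rpy=s["position"],s["ee_rot"]
    R0=Ro.from_euler("xyz",rpy);R1=Ro.from_euler("xyz",[np.pi,0,yaw])
    return np.r_[R0.inv().apply(np.array(tgt)-pos)/250,(R0.inv()*R1).as_rotvec()/(np.pi/4)].round(3)
E
python3 - <<'E'
from h import *
p=np.array([599.,65]);a=np.radians(103.1);u=np.array([np.cos(a),np.sin(a)])
for z in(220,230,240):
    print(z,[(proj(c,[*(p+u*112),z]),proj(c,[*(p+u*140),z-12]),proj(c,[*(p+u*166),z+12])) for c in("top","side")])
print(row([398,343,300],2.19,[np.pi,0,2.805],[181.8,519.1,231.3]))
print(row([617,168,300],1.571,[np.pi,0,2.19],[398,343,300]))
E
```

```text
220 [(array([204.9, 162.5]), array([196.8, 165.4]), array([185.1, 166.2])), (array([314.2, 147.4]), array([310.4, 147.4]), array([306.9, 140.1]))]
230 [(array([203.8, 162. ]), array([195.7, 164.9]), array([183.9, 165.7])), (array([314.2, 145.3]), array([310.4, 145.3]), array([306.9, 138. ]))]
240 [(array([202.7, 161.4]), array([194.5, 164.3]), array([182.6, 165.2])), (array([314.2, 143.2]), array([310.4, 143.2]), array([306.9, 135.9]))]
[-1.049 -0.379 -0.275  0.    -0.     0.783]
[-1.078  0.307  0.    -0.    -0.     0.788]
```

>>> play_rows:
  plan:
    - [0,0,-0.28,0,0,0]
    - [-0.3,-0.1,-0.28,0,0,0.2]
    - [-0.5,-0.19,-0.28,0,0,0.4]
    - [-0.75,-0.28,-0.28,0,0,0.6]
    - [-1,-0.36,-0.28,0,0,0.75]
    - [-1,-0.36,-0.28,0,0,0.75]
  fingers: 0

```text
t: 0.85
position: [390.3, 349.3, 300.7]
ee_rot: [-3.141, 0.0, 2.211]
force: [-0.9, 0.5, 0.0]
finger_gap: 0.004
grip_force: 0.0
```

```bash
python3 -c "
from h import *;print(row([617,168,300],1.571))"
```

```text
[-1.123e+00  2.940e-01  3.000e-03 -1.000e-03  1.000e-03  8.150e-01]
```

>>> play_rows:
  plan:
    - [-0.25,0.07,0,0,0,0.2]
    - [-0.5,0.14,0,0,0,0.4]
    - [-0.75,0.2,0,0,0,0.6]
    - [-1,0.27,0,0,0,0.815]
    - [-1,0.27,0,0,0,0.815]

```text
t: 1.48
position: [594.4, 190.3, 299.5]
ee_rot: [-3.139, 0.001, 1.572]
force: [-0.0, -0.1, -0.5]
finger_gap: 0.0
grip_force: 0.0
```

```bash
python3 -c "
from h import *;print(row([617,168,300],1.571))
import cv2
from cell import *
c=camera('side')['pixels'][:,:,::-1];cv2.imwrite('pics/s1.png',cv2.resize(c[50:250,200:440],None,fx=3,fy=3))"
```

```text
[-0.089  0.09  -0.002 -0.003  0.001  0.001]
```

View pics/s1.png

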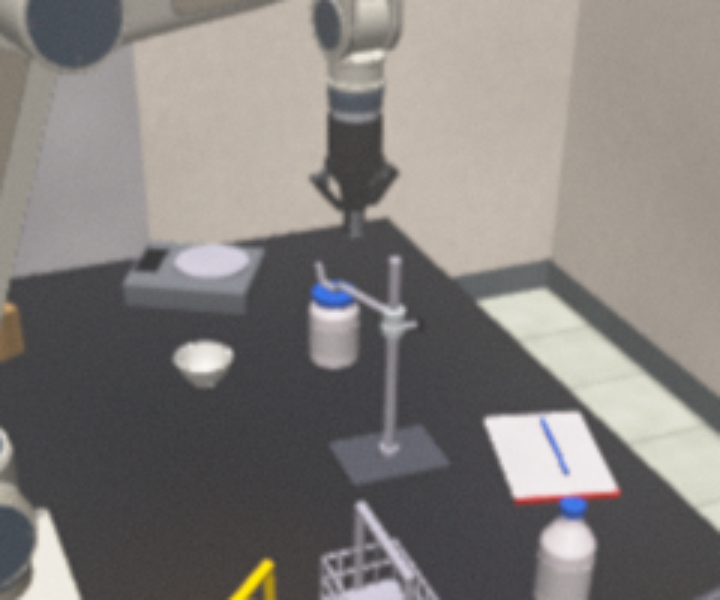

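The shut fingertips, at crop (355,235), are high above and behind the folded arm, with nothing touching. Next I go down on the arm's +x side.

>>> play_rows:
  plan:
    - [-0.09,0.09,0,0,0,0]
    - [-0.09,0.09,0.17,0,0,0]
    - [-0.09,0.09,0.335,0,0,0]
    - [-0.09,0.09,0.335,0,0,0]
    - [-0.09,0.0,0.335,0,0,0]

```text
t: 2.15
position: [592.5, 171.0, 218.7]
ee_rot: [3.141, -0.0, 1.578]
force: [0.0, -0.0, 0.8]
finger_gap: 0.004
grip_force: 0.0
```

```bash
python3 - <<'E'
from h import *
from cell import *
p=np.array([599.,65]);pos=read_state()["position"]
# finger centre path: bar point at r=98 plus offset behind
for th in np.arange(100,182,8.):
    t=np.radians(th);u=np.array([np.cos(t),np.sin(t)]);n=np.array([np.sin(t),-np.cos(t)])
    off=5+np.hypot(14.5*n[0],11*n[1])
    q=p+98*u+off*n
    print(th,q.round(0),((q-pos[:2])/250)[::-1].round(3))
E
```

```text
100.0 [601. 165.] [-0.024  0.035]
108.0 [587. 164.] [-0.027 -0.022]
116.0 [573. 161.] [-0.038 -0.078]
124.0 [560. 157.] [-0.057 -0.132]
132.0 [547. 150.] [-0.084 -0.182]
140.0 [535. 141.] [-0.118 -0.229]
148.0 [525. 131.] [-0.158 -0.27 ]
156.0 [516. 120.] [-0.204 -0.305]
164.0 [509. 108.] [-0.253 -0.333]
172.0 [504.  95.] [-0.306 -0.353]
180.0 [501.  81.] [-0.36  -0.366]
```

>>> play_rows:
  plan:
    - [-0.027,-0.022,0,0,0,0]
    - [-0.038,-0.078,0,0,0,0]
    - [-0.057,-0.132,0,0,0,0]
    - [-0.084,-0.182,0,0,0,0]
    - [-0.118,-0.229,0,0,0,0]
    - [-0.158,-0.27,0,0,0,0]
    - [-0.204,-0.305,0,0,0,0]
    - [-0.253,-0.333,0,0,0,0]

```text
t: 3.15
position: [510.6, 106.3, 219.4]
ee_rot: [3.137, -0.001, 1.577]
force: [4.4, 2.8, -1.3]
finger_gap: 0.004
grip_force: 2.2
```

```bash
python3 - <<'E'
import cv2,numpy as np
from cell import *
f=lambda im,x,y,w,h,k:cv2.resize(im[y:y+h,x:x+w],None,fx=k,fy=k,interpolation=cv2.INTER_CUBIC)
a=f(camera('top')['pixels'][:,:,::-1],175,130,100,100,4);b=f(camera('side')['pixels'][:,:,::-1],260,100,100,100,4)
cv2.imwrite('pics/s2.png',np.hstack([a,b]));print(read_state()['force'],read_state()['position'])
E
```

```text
[ 0.35609593 -0.32591338  0.37022768] [509.77853979 105.67221019 219.29864037]
```

View pics/s2.png

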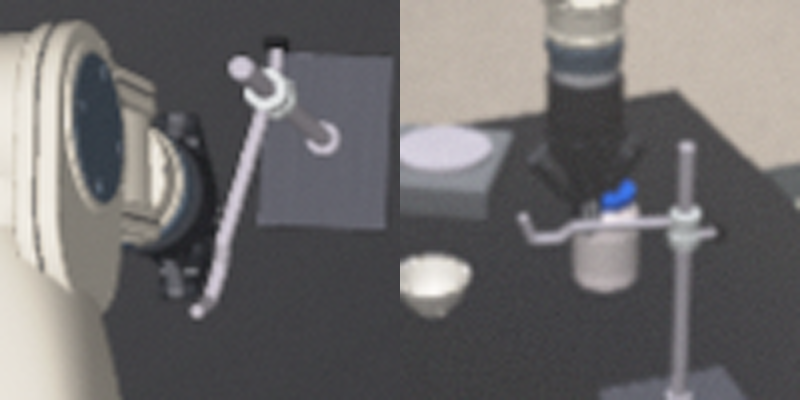

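The arm now points mostly out towards the robot, with its tip at crop (197,312) and the fingers behind it. I'll push on gently to the stop.

>>> play_rows:
  plan:
    - [-0.027,-0.012,0,0,0,0]
    - [-0.053,-0.02,0,0,0,0]
    - [-0.07,-0.024,0,0,0,0]
    - [-0.08,-0.027,0,0,0,0]
    - [-0.088,-0.03,0,0,0,0]

```text
t: 3.88
position: [502.0, 84.0, 217.4]
ee_rot: [-3.141, -0.0, 1.576]
force: [2.1, 3.1, 0.4]
finger_gap: -0.002
grip_force: 1.7
```

>>> play_rows:
  plan:
    - [-0.008,0,0,0,0,0]
    - [-0.016,0,0,0,0,0]
    - [-0.022,0,0,0,0,0]

```text
t: 4.25
position: [501.8, 82.5, 217.4]
ee_rot: [-3.142, -0.009, 1.578]
force: [3.2, 31.0, 1.1]
finger_gap: 0.001
grip_force: 15.4
```

>>> play_rows:
  plan:
    - [0.2,0,0,0,0,0]
    - [0.2,0,-0.18,0,0,0]
    - [0.2,-0.2,-0.36,0,0,0]
    - [0,-0.36,-0.36,0,0,0]
    - [-0.25,-0.36,-0.36,0,0,0]
    - [-0.5,-0.36,-0.36,0,0,0]
    - [-0.75,-0.3,-0.36,0,0,0]
    - [-1,-0.24,-0.36,0,0,0]
    - [-1,-0.24,-0.36,0,0,0]
  fingers: 1

```text
t: 5.38
position: [442.9, -175.3, 306.2]
ee_rot: [-3.138, -0.0, 1.571]
force: [-0.2, 0.4, -0.3]
finger_gap: 1.002
grip_force: 0.0
```

```bash
python3 - <<'E'
import cv2,numpy as np
from cell import *
f=lambda im,x,y,w,h,k:cv2.resize(im[y:y+h,x:x+w],None,fx=k,fy=k,interpolation=cv2.INTER_CUBIC)
a=f(camera('top')['pixels'][:,:,::-1],210,130,100,100,4);b=f(camera('side')['pixels'][:,:,::-1],260,110,100,100,4)
cv2.imwrite('pics/s3.png',np.hstack([a,b]))
E
```

```text
(no output)
```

View pics/s3.png

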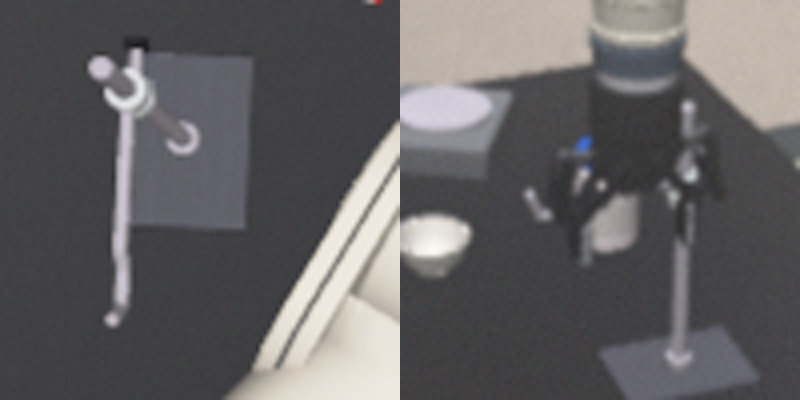

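The arm is out. In the top crop its bar runs from (126,118) to (120,240), the dip is near (122,283) and the tip is at (113,320).

```bash
python3 - <<'E'
from h import *
T=lambda x,y:(210+x/4,130+y/4)
print(atz("top",*T(126,118),230),atz("top",*T(120,240),230),atz("top",*T(122,283),220),atz("top",*T(113,320),247))
for yaw in(-.03,-.05):
  for z in(225,232): print(yaw,z,[proj("top",[599-r*np.cos(yaw),66-r*np.sin(yaw),z+h]) for r,h in((30,0),(110,0),(140,-12),(166,15))])
print([T(*p) for p in((126,118),(120,240),(122,283),(113,320))])
print(row([442,-222,200],1.571),row([442,-222,116],1.571))
E
```

```text
[580.   66.3 230. ] [492.7  69.8 230. ] [462.7  70.4 220. ] [435.2  70.4 247. ]
-0.03 225 [array([241.6, 163.6]), array([240.6, 191.4]), array([241.1, 202.2]), array([238.6, 210.9])]
-0.03 232 [array([241.1, 163.2]), array([240. , 191.2]), array([240.5, 202. ]), array([238. , 210.8])]
-0.05 225 [array([241.4, 163.6]), array([239.8, 191.4]), array([240.1, 202.1]), array([237.4, 210.8])]
-0.05 232 [array([240.9, 163.2]), array([239.2, 191.2]), array([239.6, 202. ]), array([236.9, 210.7])]
[(241.5, 159.5), (240.0, 190.0), (240.5, 200.75), (238.25, 210.0)]
[-0.198 -0.002  0.427 -0.003 -0.001  0.003] [-0.199 -0.001  0.763 -0.003 -0.001  0.003]
```

>>> play_rows:
  plan:
    - [-0.19,0,0.1,0,0,0]
    - [-0.19,0,0.35,0,0,0]
    - [-0.19,0,0.55,0,0,0]
    - [-0.19,0,0.7,0,0,0]
    - [-0.19,0,0.76,0,0,0]
    - [-0.19,0,0.76,0,0,0]

```text
t: 6.22
position: [442.7, -217.3, 117.0]
ee_rot: [-3.14, -0.001, 1.577]
force: [0.1, 0.3, 0.1]
finger_gap: 1.0
grip_force: 0.0
```

>>> play_rows:
  plan:
    - [0,0,0,0,0,0]
    - [0,0,0,0,0,0]
    - [0,0,0,0,0,0]
    - [0,0,0,0,0,0]
    - [0,0,0,0,0,0]
    - [0,0,0,0,0,0]
    - [0,0,0,0,0,0]
    - [0,0,0,0,0,0]
  fingers: 0
  grip_force: 90

```text
t: 7.22
position: [443.6, -219.2, 117.8]
ee_rot: [3.141, 0.0, 1.576]
force: [-0.2, 1.3, 5.9]
finger_gap: 0.115
grip_force: 88.0
```

>>> play_rows:
  plan:
    - [0,0,-0.05,0,0,0]
    - [0,0,-0.15,0,0,0]
    - [0,0,-0.3,0,0,0]
    - [0,0,-0.5,0,0,0]
    - [0,0,-0.68,0,0,0]
    - [0,0,-0.72,0,0,0]
    - [0,0,-0.72,0,0,0]

```text
t: 8.1
position: [443.3, -219.1, 297.2]
ee_rot: [-3.141, -0.0, 1.576]
force: [-0.6, 0.6, -4.2]
finger_gap: 0.119
grip_force: 88.0
```

```bash
python3 - <<'E'
import cv2,numpy as np
from cell import *
from h import *
f=lambda im,x,y,w,h,k:cv2.resize(im[y:y+h,x:x+w],None,fx=k,fy=k,interpolation=cv2.INTER_CUBIC)
a=f(camera('top')['pixels'][:,:,::-1],320,160,100,100,4);b=f(camera('side')['pixels'][:,:,::-1],270,130,100,100,4)
cv2.imwrite('pics/s4.png',np.hstack([a,b]));s=read_state();print(s['position'],s['force'],s['moment'],s['finger_gap'])
print(row([395,0,300],1.571),row([395,113,300],1.535))
E
```

```text
[ 442.96152446 -218.83084521  295.90901123] [ 0.8026475  -0.08948474 -3.96542979] [0.12312562 0.01498156 0.02318109] 0.12098612751067297
[ 0.876 -0.188 -0.014 -0.003 -0.002  0.006] [ 1.328 -0.186 -0.014 -0.003 -0.002  0.052]
```

View pics/s4.png

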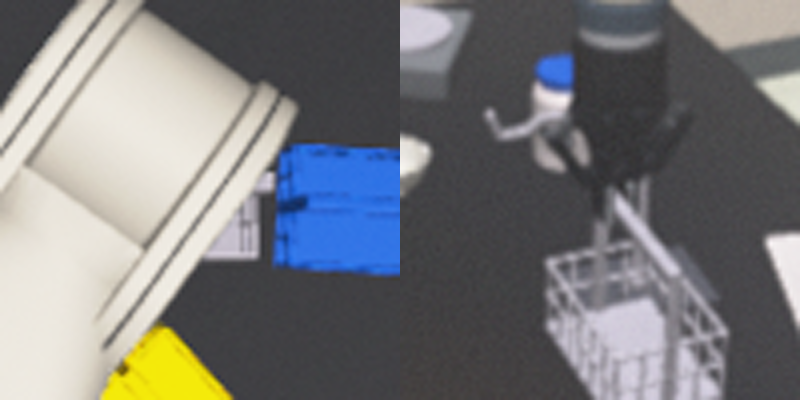

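The basket is held level. The bar's near end is at side crop (676,268) and the far end is hidden behind the gripper. From this I estimate how far the grasp is from the bar's centre.

```bash
python3 - <<'E'
from h import *
from cell import *
u,v=270+276/4,130+268/4
o,d=ray("side",u,v);print(atz("side",u,v,320),(o+d*(443-o[0])/d[0]).round(1))
# model check for bar end & rim corners, basket centre yc, lift 180
for yc in(-258,-262,-266):
    print(yc,proj("side",[443,yc-75,320]),proj("side",[393,yc-75,250]),proj("side",[493,yc-75,250]),proj("side",[393,yc+75,250]))
print("obs end",u,v,"near R corner",270+328/4,130+330/4,"far L corner",270+148/4,130+262/4)
M=[];
for i in range(6):
    camera("top");s=read_state();M.append(np.r_[s["moment"],s["force"],s["position"]])
print(np.mean(M,0).round(3),np.std(M,0).round(3))
E
```

```text
[ 443.6 -337.6  320. ] [ 443.  -338.8  321. ]
-258 [338.2 196.3] [323. 218.] [351.3 211. ] [305.5 193.5]
-262 [338.7 196.9] [323.5 218.7] [351.8 211.7] [305.9 194.1]
-266 [339.3 197.6] [324.  219.4] [352.4 212.3] [306.4 194.7]
obs end 339.0 197.0 near R corner 352.0 212.5 far L corner 307.0 195.5
[ 1.28000e-01  2.70000e-02  1.10000e-02  7.70000e-02 -5.00000e-03
 -3.47800e+00  4.43114e+02 -2.18927e+02  2.96383e+02] [0.023 0.022 0.024 0.382 0.335 0.358 0.134 0.088 0.372]
```

>>> play_rows:
  plan:
    - [0.06,-0.02,0,0,0,0]
    - [0.18,-0.05,0,0,0,0]
    - [0.32,-0.09,0,0,0,0]
    - [0.46,-0.13,0,0,0,0]
    - [0.6,-0.16,0,0,0,0.02]
    - [0.74,-0.2,0,0,0,0.03]
    - [0.86,-0.22,0,0,0,0.045]
    - [0.92,-0.22,0,0,0,0.045]
    - [0.92,-0.22,0,0,0,0.045]

```text
t: 9.62
position: [386.5, 11.9, 297.8]
ee_rot: [3.141, -0.0, 1.543]
force: [-0.4, -0.4, -3.4]
finger_gap: 0.118
grip_force: 88.0
```

```bash
python3 -c "
from h import *
for p in([385,113.5,300],[385,113.5,243],[461,113.5,243]):print(row(p,1.536))"
```

```text
[ 0.406 -0.018 -0.009  0.001 -0.     0.009]
[ 0.406 -0.018  0.219  0.001 -0.     0.009]
[ 0.415  0.286  0.219  0.001 -0.     0.009]
```

>>> play_rows:
  plan:
    - [0.1,-0.01,0,0,0,0]
    - [0.22,-0.01,0,0,0,0]
    - [0.34,-0.02,0,0,0,0.01]
    - [0.405,-0.02,0.05,0,0,0.01]
    - [0.405,-0.02,0.15,0,0,0.01]
    - [0.405,-0.02,0.215,0,0,0.01]
    - [0.405,-0.02,0.215,0,0,0.01]
    - [0.405,-0.02,0.215,0,0,0.01]

```text
t: 10.62
position: [385.7, 111.7, 244.5]
ee_rot: [3.141, -0.0, 1.532]
force: [0.1, 1.0, -3.2]
finger_gap: 0.119
grip_force: 88.1
```

```bash
python3 - <<'E'
import cv2,numpy as np
from cell import *
from h import *
f=lambda im,x,y,w,h,k:cv2.resize(im[y:y+h,x:x+w],None,fx=k,fy=k,interpolation=cv2.INTER_CUBIC)
a=f(camera('top')['pixels'][:,:,::-1],200,150,100,100,4);b=f(camera('side')['pixels'][:,:,::-1],230,110,100,100,4)
cv2.imwrite('pics/s5.png',np.hstack([a,b]))
P=[]
for i in range(4): camera("top");P.append(read_state()['position'])
P=np.mean(P,0);print(P,read_state()["ee_rot"]);print(row([461,113.5,243],1.536),row([461,113.5,209],1.536))
yc=P[1]-43
print("bar end side proj",proj("side",[P[0]-3,yc-75,P[2]+24]),"top",proj("top",[P[0]-3,yc-75,P[2]+24]),"tip z",[proj("side",[432,71,z]) for z in(240,247,254)])
E
```

```text
[385.67230314 111.85666176 244.28223549] [ 3.14104535e+00 -6.01456986e-05  1.53235943e+00]
[ 0.018  0.301  0.005  0.001 -0.    -0.005] [ 0.018  0.301  0.141  0.001 -0.    -0.005]
bar end side proj [285.4 165.5] top [264.4 228.9] tip z [array([291. , 160.3]), array([290.9, 158.7]), array([290.9, 157.2])]
```

View pics/s5.png

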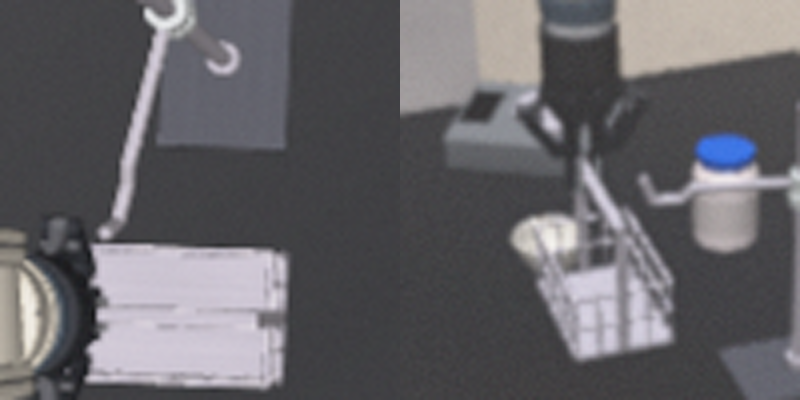

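The picture shows that the carried basket nudged the hook arm back. Its tip is now at top crop (103,235), about 30 mm off the stop position. To keep to the order asked, I'll set the basket down clear of the hook, swing the arm out to its stop again, and then pick the basket up.

>>> play_rows:
  plan:
    - [0,-0.04,0,0,0,0]
    - [0,-0.08,0.02,0,0,0]
    - [0,-0.08,0.14,0,0,0]
    - [0,-0.08,0.28,0,0,0]
    - [0,-0.08,0.4,0,0,0]
    - [0,-0.08,0.47,0,0,0]
    - [0,-0.08,0.49,0,0,0]
    - [0,-0.08,0.503,0,0,0]
    - [0,-0.08,0.503,0,0,0]

```text
t: 12.05
position: [365.6, 112.7, 118.5]
ee_rot: [3.141, 0.0, 1.533]
force: [-0.2, 0.1, -3.1]
finger_gap: 0.115
grip_force: 88.1
```

>>> play_rows:
  plan:
    - [0,0,0.003,0,0,0]
    - [0,0,0.005,0,0,0]
    - [0,0,0.006,0,0,0]

```text
t: 12.42
position: [366.0, 113.0, 117.7]
ee_rot: [3.14, -0.001, 1.533]
force: [-3.2, 1.9, 14.3]
finger_gap: 0.118
grip_force: 90.5
```

>>> play_rows:
  plan:
    - [0,0,0,0,0,0]
    - [0,0,0,0,0,0]
    - [0,0,0,0,0,0]
    - [0,0,0,0,0,0]
    - [0,0,-0.2,0,0,0]
    - [0,0,-0.4,0,0,0]
    - [0,0,-0.6,0,0,0]
    - [0,0,-0.72,0,0,0]
    - [0,0,-0.72,0,0,0]
  fingers: 1

```text
t: 13.55
position: [366.3, 112.8, 298.3]
ee_rot: [3.138, -0.0, 1.532]
force: [0.8, 0.2, -0.4]
finger_gap: 0.994
grip_force: 0.0
```

```bash
python3 - <<'E'
from h import *
from cell import *
p=np.array([599,65.5]);q=atz("top",225.75,208.75,247)[:2];v=q-p;print(q,np.degrees(np.arctan2(v[1],v[0])),np.hypot(*v))
print(row([490,170,297],1.571),row([490,170,217],1.571))
E
```

```text
[438.9 105.4] 166.00586719589566 164.9970302763053
[ 0.248  0.486  0.007  0.005 -0.    -0.049] [ 0.248  0.485  0.327  0.005 -0.    -0.049]
```

>>> play_rows:
  plan:
    - [0.12,0.15,0,0,0,0]
    - [0.2,0.3,0,0,0,-0.03]
    - [0.22,0.45,0,0,0,-0.05]
    - [0.22,0.53,0.05,0,0,-0.05]
    - [0.22,0.53,0.2,0,0,-0.05]
    - [0.22,0.53,0.32,0,0,-0.05]
    - [0.22,0.53,0.32,0,0,-0.05]
  fingers: 0

```text
t: 14.42
position: [498.1, 162.0, 213.8]
ee_rot: [-3.136, 0.001, 1.571]
force: [0.5, 0.1, 0.4]
finger_gap: -0.003
grip_force: 0.0
```

>>> play_rows:
  plan:
    - [-0.06,0.01,0,0,0,0]
    - [-0.12,0.01,0,0,0,0]
    - [-0.18,0.01,0,0,0,0]
    - [-0.22,0.01,0,0,0,0]
    - [-0.26,0.01,0,0,0,0]
    - [-0.29,0.01,0,0,0,0]
    - [-0.31,0.01,0,0,0,0]
    - [-0.318,0.01,0,0,0,0]

```text
t: 15.42
position: [502.4, 83.0, 216.5]
ee_rot: [-3.141, -0.0, 1.572]
force: [-2.5, 7.3, 2.0]
finger_gap: 0.001
grip_force: 3.9
```

>>> play_rows:
  plan:
    - [-0.008,0,0,0,0,0]
    - [-0.014,0,0,0,0,0]
    - [-0.014,0,0,0,0,0]

```text
t: 15.8
position: [502.3, 82.7, 216.5]
ee_rot: [-3.142, -0.006, 1.574]
force: [-2.8, 20.6, 1.8]
finger_gap: -0.001
grip_force: 10.3
```

>>> play_rows:
  plan:
    - [0.15,0,0,0,0,0]
    - [0.2,0,-0.1,0,0,0]
    - [0.2,0,-0.33,0,0,0]
    - [0.2,-0.2,-0.33,0,0,0.02]
    - [0.14,-0.4,-0.33,0,0,0.04]
    - [0.13,-0.54,-0.33,0,0,0.05]
    - [0.13,-0.54,-0.33,0,0,0.05]
    - [0.13,-0.54,-0.33,0,0,0.05]
  fingers: 1

```text
t: 16.8
position: [368.4, 111.8, 299.2]
ee_rot: [3.14, 0.0, 1.532]
force: [0.2, 0.9, -0.0]
finger_gap: 1.002
grip_force: 0.0
```

```bash
python3 - <<'E'
import cv2,numpy as np
from cell import *
from h import *
f=lambda im,x,y,w,h,k:cv2.resize(im[y:y+h,x:x+w],None,fx=k,fy=k,interpolation=cv2.INTER_CUBIC)
a=f(camera('top')['pixels'][:,:,::-1],200,140,100,110,4);b=f(camera('side')['pixels'][:,:,::-1],230,100,100,110,4)
cv2.imwrite('pics/s6.png',np.hstack([a,b]));print(row([366,112.9,117.2],1.533))
yc=112.9-43
print("exp bar end top",proj("top",[363.4,yc-75,140]),"side",proj("side",[363.4,yc-75,140]))
E
```

```text
[ 0.004 -0.01   0.727 -0.     0.    -0.001]
exp bar end top [270.7 234.7] side [281.6 195.1]
```

View pics/s6.png

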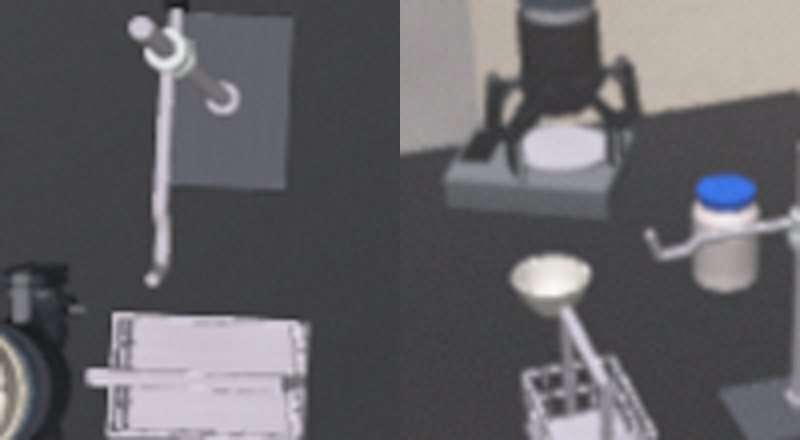

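The arm is back at its stop: the tip at crop (152,278) is within a pixel of its earlier place. The basket stands level, with its bar's left end at crop (87,377) and its right end near (300,381).

```bash
python3 - <<'E'
from h import *
T=lambda x,y:(200+x/4,140+y/4)
print("bar L",atz("top",*T(86,377),138),"bar R?",atz("top",*T(303,381),138),atz("top",*T(283,380),138))
print("rim",[atz("top",*T(*q),70) for q in((113,312),(310,321),(302,440))])
S=lambda x,y:(230+(x-400)/4,100+y/4)
print("bar far end side",atz("side",*S(564,308),140))
print("hook",atz("top",*T(152,278),247),atz("top",*T(161,232),220),atz("top",*T(167,100),230),atz("top",*T(160,190),230))
E
```

```text
bar L [365.5 145.9 138. ] bar R? [361.7 -20.3 138. ] [362.5  -5.  138. ]
rim [array([416.3, 142.9,  70. ]), array([408.2, -17. ,  70. ]), array([312.6, -10.8,  70. ])]
bar far end side [366.3 138.6 140. ]
hook [436.6  71.1 247. ] [470.6  71.1 220. ] [564.2  65.5 230. ] [499.8  69.9 230. ]
```

>>> play_rows:
  plan:
    - [0,-0.01,0.15,0,0,0]
    - [0,-0.01,0.35,0,0,0]
    - [0,-0.01,0.55,0,0,0]
    - [0,-0.01,0.68,0,0,0]
    - [0,-0.01,0.725,0,0,0]
    - [0,-0.01,0.725,0,0,0]

```text
t: 17.65
position: [365.4, 112.1, 117.7]
ee_rot: [-3.141, 0.0, 1.532]
force: [0.7, 0.6, 0.7]
finger_gap: 0.993
grip_force: 0.0
```

>>> play_rows:
  plan:
    - [0,0,0,0,0,0]
    - [0,0,0,0,0,0]
    - [0,0,0,0,0,0]
    - [0,0,0,0,0,0]
    - [0,0,0,0,0,0]
    - [0,0,0,0,0,0]
    - [0,0,0,0,0,0]
    - [0,0,0,0,0,0]
  fingers: 0
  grip_force: 90

```text
t: 18.65
position: [365.4, 112.3, 118.0]
ee_rot: [3.141, -0.001, 1.533]
force: [2.7, 3.9, 4.9]
finger_gap: 0.116
grip_force: 88.5
```

>>> play_rows:
  plan:
    - [0,0,-0.05,0,0,0]
    - [0,0,-0.15,0,0,0]
    - [0,0,-0.28,0,0,0]
    - [0,0,-0.4,0,0,0]
    - [0,0,-0.48,0,0,0]
    - [0,0,-0.505,0,0,0]
    - [0,0,-0.505,0,0,0]
    - [0,0,-0.505,0,0,0]

```text
t: 19.65
position: [364.4, 112.0, 243.2]
ee_rot: [-3.14, 0.0, 1.532]
force: [-0.3, 0.3, -3.1]
finger_gap: 0.113
grip_force: 88.1
```

```bash
python3 - <<'E'
from cell import *
from h import *
P=[]
for i in range(4): c=camera("top");P.append(read_state()['position'])
print(np.mean(P,0),row([461,113.7,243],1.536,[np.pi,0,1.533],np.mean(P,0)))
E
```

```text
[364.63854468 112.01531937 243.38666152] [ 0.021  0.385  0.002  0.     0.    -0.004]
```

>>> play_rows:
  plan:
    - [0.01,0.04,-0.01,0,0,0]
    - [0.01,0.1,-0.01,0,0,0]
    - [0.01,0.16,-0.01,0,0,0]
    - [0.01,0.22,-0.01,0,0,0]
    - [0.01,0.27,-0.01,0,0,0]

```text
t: 20.48
position: [433.7, 111.9, 246.3]
ee_rot: [-3.141, 0.0, 1.532]
force: [-0.0, -0.2, -2.5]
finger_gap: 0.118
grip_force: 88.1
```

>>> play_rows:
  plan:
    - [0,0.04,0,0,0,0]
    - [0,0.08,0,0,0,0]
    - [0,0.11,0,0,0,0]
    - [0,0.12,0,0,0,0]
    - [0,0.12,0,0,0,0]

```text
t: 21.1
position: [462.5, 110.8, 246.5]
ee_rot: [-3.141, 0.0, 1.532]
force: [-0.9, 0.6, -3.3]
finger_gap: 0.122
grip_force: 88.1
```

```bash
python3 - <<'E'
from cell import *
from h import *
P=[]
for i in range(4): c=camera("top");P.append(np.r_[read_state()['position'],read_state()["force"]])
print(np.mean(P,0).round(1),row([462,113.3,211],1.534,[np.pi,0,1.533],np.mean(P,0)[:3]))
E
```

```text
[ 4.623e+02  1.109e+02  2.466e+02  2.000e-01 -3.000e-01 -3.300e+00] [ 0.01  -0.001  0.142 -0.     0.    -0.001]
```

>>> play_rows:
  plan:
    - [0.01,0,0.03,0,0,0]
    - [0.01,0,0.07,0,0,0]
    - [0.01,0,0.1,0,0,0]
    - [0.01,0,0.12,0,0,0]
    - [0.01,0,0.12,0,0,0]

```text
t: 21.92
position: [462.5, 113.3, 216.6]
ee_rot: [-3.142, 0.0, 1.532]
force: [-2.2, -0.4, 0.7]
finger_gap: 0.117
grip_force: 88.7
```

>>> play_rows:
  plan:
    - [0,0,0.005,0,0,0]
    - [0,0,0.01,0,0,0]
    - [0,0,0.01,0,0,0]

```text
t: 22.3
position: [462.8, 113.4, 215.1]
ee_rot: [3.14, -0.0, 1.532]
force: [-4.1, 2.5, 10.5]
finger_gap: 0.117
grip_force: 90.0
```

```bash
python3 - <<'E'
from h import *
for z in(225,230,236): print(z,proj("side",[459,71,z-12]),proj("side",[433,72,z+14]),proj("side",[489,70,z]),proj("top",[433,72,z+14]))
S=lambda x,y:(230+(x-400)/4,100+y/4)
print("obs dip",S(669,255),"tip",S(651,234),"bend112",S(697,243))
import cv2
from cell import *
f=lambda im,x,y,w,h,k:cv2.resize(im[y:y+h,x:x+w],None,fx=k,fy=k,interpolation=cv2.INTER_CUBIC)
cv2.imwrite('pics/s7.png',np.hstack([f(camera('side')['pixels'][:,:,::-1],250,110,80,100,5),f(camera('top')['pixels'][:,:,::-1],200,130,80,100,5)]))
print(read_state()["position"],read_state()["force"])
E
```

```text
225 [297.5 165. ] [291.1 160.4] [304.6 161.2] [238.3 210.9]
230 [297.5 164. ] [291.1 159.3] [304.6 160.1] [237.9 210.8]
236 [297.5 162.6] [291.1 157.9] [304.6 158.7] [237.4 210.8]
obs dip (297.25, 163.75) tip (292.75, 158.5) bend112 (304.25, 160.75)
[462.75552577 113.40401463 215.18740862] [-4.99690327  1.07154954  9.3962134 ]
```

View pics/s7.png

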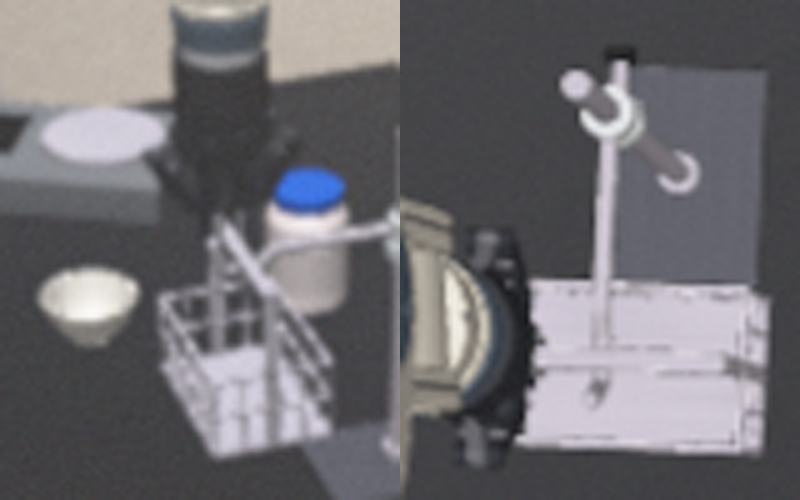

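```bash
python3 - <<'E'
from h import *
T=lambda x,y:(200+(x-400)/5,130+y/5)
print("bar",[atz("top",*T(660,v),z) for v in(350,366) for z in(235,240)])
print("tip",[atz("top",*T(595,v),z) for v in(385,395,402) for z in(247,)])
print("bar end R",atz("top",*T(765,370),240), "arm",atz("top",*T(606,250),235),atz("top",*T(600,335),225))
print("foot",atz("top",*T(678,173),12))
E
```

```text
bar [array([463.7,  34.5, 235. ]), array([463.4,  33.6, 240. ]), array([454.7,  34.5, 235. ]), array([454.4,  33.5, 240. ])]
tip [array([443.6,  68.4, 247. ]), array([438. ,  68.4, 247. ]), array([434.1,  68.3, 247. ])]
bar end R [451.8 -25.5 240. ] arm [520.6  65.6 235. ] [473.1  70.8 225. ]
foot [599.4  65.8  12. ]
```

The bar crosses the hook at about x=459, near the middle of the dip. To be sure it's on the level part, I'll feel the height again 6 mm further out.

>>> play_rows:
  plan:
    - [0,0,-0.02,0,0,0]
    - [0,-0.012,-0.02,0,0,0]
    - [0,-0.024,-0.02,0,0,0]
    - [0,-0.024,-0.01,0,0,0]
    - [0,-0.024,-0.005,0,0,0]
    - [0,-0.024,-0.005,0,0,0]

```text
t: 23.15
position: [456.9, 113.6, 215.8]
ee_rot: [3.141, 0.0, 1.532]
force: [-2.0, 1.1, 4.8]
finger_gap: 0.116
grip_force: 89.3
```

>>> play_rows:
  plan:
    - [0,0,0.004,0,0,0]
    - [0,0,0.004,0,0,0]

```text
t: 23.4
position: [456.9, 113.6, 215.2]
ee_rot: [3.14, -0.0, 1.532]
force: [-2.5, 1.7, 8.0]
finger_gap: 0.12
grip_force: 89.8
```

>>> play_rows:
  plan:
    - [0,0.006,-0.004,0,0,0]
    - [0,0.01,-0.006,0,0,0]
    - [0,0.01,-0.006,0,0,0]

```text
t: 23.78
position: [458.7, 113.4, 215.9]
ee_rot: [-3.141, 0.0, 1.532]
force: [-5.3, 0.5, 4.3]
finger_gap: 0.119
grip_force: 89.2
```

>>> play_rows:
  plan:
    - [0,0,0,0,0,0]
    - [0,0,0,0,0,0]
    - [0,0,0,0,0,0]
    - [0,0,0,0,0,0]
    - [0,0,0,0,0,0]
  fingers: 0.5

```text
t: 24.4
position: [459.2, 113.5, 215.8]
ee_rot: [3.142, -0.0, 1.532]
force: [-0.0, 0.1, 0.5]
finger_gap: 0.504
grip_force: 0.0
```

```bash
python3 - <<'E'
from cell import *
import cv2,numpy as np
G=[]
for i in range(5):
    c=camera("side")["pixels"].astype(int); G.append(c[120:220,250:330])
print([int(np.abs(G[i]-G[0]).mean()*100) for i in range(5)],read_state()["force"],read_state()["position"])
E
```

```text
[0, 228, 264, 290, 306] [ 0.11566602  0.30822114 -0.15368174] [459.14848044 113.4603737  215.78738344]
```

Released with no contact force. I'll go straight up and then away.

>>> play_rows:
  plan:
    - [0,0,-0.05,0,0,0]
    - [0,0,-0.15,0,0,0]
    - [0,0,-0.3,0,0,0]
    - [0,0,-0.45,0,0,0]
    - [0.2,-0.1,-0.5,0,0,0]
    - [0.4,-0.2,-0.5,0,0,0]
    - [0.6,-0.3,-0.5,0,0,0]
    - [0.8,-0.3,-0.5,0,0,0]
    - [0.8,-0.3,-0.5,0,0,0]

```text
t: 25.78
position: [391.2, 318.8, 341.0]
ee_rot: [-3.141, -0.0, 1.536]
force: [-0.1, -0.5, -1.4]
finger_gap: 0.501
grip_force: 0.0
```

```bash
python3 - <<'E'
from cell import *
import cv2,numpy as np
from h import *
G=[];N=["side","top"]
A={n:[camera(n)["pixels"].astype(int) for _ in range(12)] for n in N}
# motion vs noise in hook region and a static reference region
for n,b,r in(("side",(120,220,260,330),(180,240,330,360)),("top",(180,230,220,290),(140,180,255,275))):
    d=lambda q,i:round(float(np.abs(A[n][i]-A[n][0])[q[0]:q[1],q[2]:q[3]].mean()),2)
    print(n,[d(b,i) for i in(1,4,8,11)],[d(r,i) for i in(1,4,8,11)])
# averaged images for edges
S=np.mean(A["side"],0).astype(np.uint8);T=np.mean(A["top"],0).astype(np.uint8)
np.savez("last.npz",S=S,T=T)
cx,cy=459,71
m=lambda n:[proj(n,[458+.035*s*75,71+75*s,242]) for s in(1,-1)]
print("expected bar ends",m("top"),m("side"))
g=T.mean(2).astype(int);print(g[196:208,216:276:3])
E
```

```text
side [1.77, 1.77, 1.77, 1.76] [1.92, 1.94, 1.95, 1.9]
top [1.05, 1.04, 1.06, 1.03] [1.07, 1.08, 1.11, 1.05]
expected bar ends [array([211.9, 201.2]), array([265.2, 202.7])] [array([291.3, 150.3]), array([303.5, 167.7])]
[[ 66  65  93  92 197 201 200 199 186 199 199 200 201 201 203 204 203 202
  165 142]
 [ 66  69  61  94 201 201 200 200 191 189 200 200 201 202 203 204 204 186
  134 121]
 [ 66  74  60  90 206 205 203 201 200 194 199 199 200 201 202 203 203 176
  172 104]
 [ 58  68  63  88 206 204 204 203 204 202 201 201 201 202 203 202 202 175
  190 116]
 [175 172 183 176 194 184 180 172 184 174 203 202 203 204 204 204 204 183
  183 125]
 [205 202 207 202 195 190 192 189 193 187 208 209 195 188 185 176 183 187
  185 122]
 [203 202 201 201 200 200 201 201 200 199 203 204 197 194 192 190 183 159
  201 118]
 [210 206 202 203 202 203 200 199 199 199 199 201 202 203 202 202 182 124
  173 110]
 [150 151 144 152 182 176 190 189 204 211 200 203 204 205 202 201 176 113
  127  89]
 [ 72 126 120 113 191 189 195 194 186 183 172 168 180 176 189 194 182 113
  112  80]
 [ 66 140 137 113 203 203 202 193 140 188 187 184 190 188 197 199 186 119
  120  88]
 [ 65 141 137 133 204 204 204 174 116 203 203 203 203 204 203 204 196 172
  137  82]]
```

The motion between frames is no more than camera noise, so the basket hangs still. With no pictures left to view, I'll check that it's level by registering the basket against the image taken while it was held level.

```bash
python3 - <<'E'
import cv2,numpy as np
L=np.load("last.npz");s7=cv2.imread("pics/s7.png")
old={"S":cv2.resize(s7[:,:400],(80,100),interpolation=cv2.INTER_AREA)[:,:,::-1],"T":cv2.resize(s7[:,400:],(80,100),interpolation=cv2.INTER_AREA)[:,:,::-1]}
org={"S":(250,110),"T":(200,130)}
def match(k,x0,y0,w,h):
    ox,oy=org[k];t=cv2.resize(np.ascontiguousarray(old[k][y0-oy:y0-oy+h,x0-ox:x0-ox+w]),None,fx=8,fy=8,interpolation=cv2.INTER_CUBIC)
    im=cv2.resize(np.ascontiguousarray(L[k][y0-8:y0+h+8,x0-8:x0+w+8]),None,fx=8,fy=8,interpolation=cv2.INTER_CUBIC)
    r=cv2.matchTemplate(im,t,cv2.TM_CCOEFF_NORMED);_,m,_,l=cv2.minMaxLoc(r);return ((np.array(l)-64)/8).tolist(),round(m,3)
for a in(("S",282,182,12,20),("S",300,180,18,20),("S",283,168,10,16),("S",288,190,25,12),("S",298,160,8,14),("T",245,185,30,14),("T",255,210,20,12),("T",240,196,25,10),("T",235,203,10,9)):print(a,match(*a))
E
```

```text
('S', 282, 182, 12, 20) ([-0.875, 0.25], 0.993)
('S', 300, 180, 18, 20) ([-1.0, 0.125], 0.988)
('S', 283, 168, 10, 16) ([-1.0, 0.125], 0.975)
('S', 288, 190, 25, 12) ([-1.0, 0.125], 0.99)
('S', 298, 160, 8, 14) ([-0.75, 0.25], 0.975)
('T', 245, 185, 30, 14) ([0.125, 1.375], 0.963)
('T', 255, 210, 20, 12) ([0.0, 1.25], 0.987)
('T', 240, 196, 25, 10) ([0.0, -3.0], 0.61)
('T', 235, 203, 10, 9) ([0.0, 0.125], 0.916)
```

All the basket patches moved together by about the 3 mm I shifted it, so it hasn't tilted. The hook tip hasn't moved.

```bash
python3 -c "
from cell import *
print(sign_off())"
```

```text
the job is handed in; nothing more can be done
None
```

The job is handed in: the hook arm is at its stop and the wire basket hangs level and still in the dip. On the first carry the basket knocked the arm off its stop, so I set the basket down, swung the arm fully out again and only then picked the basket up and hung it.

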